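# Clear the sample finisher's catch tray

## Robot

A 7-joint arm with a two-finger parallel gripper is mounted at the origin on the work surface. World frame = base frame: x ahead of the robot, y to its left, z up, the work surface at z = 0. Lengths are in m, angles in rad, forces in N, time in s.
With the tool pointing down it reaches from about 0.35 to 0.9 m from the base axis. Payload 8.1 kg.
Tool frame: the origin (TCP) lies at the very end of the fingers, on their centre line; the grasp point (between the pads) lies 19 mm behind it; z points along the fingers, y is the line along which they close (so a half turn about z gives the same grasp; the last joint's range is limited). The gripper opens to 92 mm and grips with 3 to 60 N. Pads are 19 mm wide; open, the fingers measure 130 mm over their backs; the gripper's body (75 mm by 190 mm) begins 47 mm behind the grasp point.
Start: joints at [-1.269, 0.434, 0.025, 1.573, -0.012, 1.134, -0.075], TCP at [0.246, 0.574, 0.227] pointing down, gripper open.
Joint ranges: [-2.62, 2.62], [-0.44, 2.09], [-1.27, 1.32], [0.08, 2.57], [-1.32, 4.46], [0.12, 2], [-2.74, 2.74]. Speed limits (rad/s): [2.22, 2.22, 3.01, 3.01, 3.14, 3.14, 3.14].

## Interface

Orientations are given as a rotation vector (axis times angle).
In Python, from cell import arm gives the robot as it stands.
- The arm moves only by the tool carry_out, never from a script. Its argument "commands" is a list of rows, each a list of 7 numbers: the opening, from 0 (shut) to 1 (fully open), then the shift along the tool's x, y, z each as a share of 0.025 m, from -1 to 1, then the turn, a rotation vector about the tool's x, y, z each as a share of 0.1 rad, from -1 to 1. A call has 1 to 8 rows; each row shifts and turns the commanded pose from where the row before left it, along the tool's axes as they then stand; what a row does not reach is not made up. A row lasts 1/10 s, in which the tool goes at most 50 mm and 8.59 degrees, less where a joint would pass 70% of its speed; a pose out of reach is approached as far as the arm can. A call with a number of a shift or a turn outside -1 to 1 is refused whole. A call with a gripper value outside its range is refused whole. The fingers move at their own pace and stop on an object; "squeeze" is the grip in N (left out, the last holds). Time passes only in rows, so rows that do not move let the fingers close. It gives the time, the measured TCP pose, the force, the opening and the grip force at its end, in the units of the state.
- arm.observe(): the state, without advancing time (a new reading comes with each control period).
- arm.get_image(name): name is "side" or "top"; returns a dict with "pixels" (420x560x3 uint8, red, green, blue), "range_z" (420x560 float32, m along the optical axis (not along the pixel's ray), 0 where there is no reading), "mtx" (3x3 intrinsics, pixels), "R" (3x3) and "t" (3): a world point X has camera coordinates R X + t. Camera axes: x right, y down, z forward; pixel columns grow to the right and rows downward; lengths in m; the calibration is good to about 2 mm. A picture is of the moment at which its call begins.
- arm.sign_off(): hands the job in; it is judged then, once.
The state is a dict: "clock": time; "joints": joint angles; "dq": joint speeds; "joint_efforts": joint torques, N m; "position": TCP position; "ee_rot": TCP orientation; "force": force on the tool from outside, world axes, zero at the start; "ft_torque": the same for the moment, N m; "width": opening from 0.0 (shut) to 1.0 (fully open); "gripper_force": force on a finger pad.
Only numpy, scipy, OpenCV 4.12 (cv2) and the standard library are available. Lean on these libraries where they do the work, as an engineer would, in place of code of your own. Each camera call takes 0.05 s, during which the arm holds its last target. There are 200 camera calls.

## Task

Empty the finished castings out of the machine's catch tray: stand both mushroom-shaped castings, stem up, on the floor of the blue tote beside the one that already stands there, set down rather than dropped, so that the tote ends with all three standing; leave the brass check standard where it stands in the tray. Then tell the machine that its tray is clear by pressing the green plunger all the way down to its stop, holding it there for a moment and letting it spring back. Do not disturb the other things on the bench.

Things in the scene. Friction and masses are not known exactly. Their poses are not given: they have to be found in the camera images.
- casting1: dark cast-iron sample shaped like a mushroom upside down: flat disc foot 40 mm across and 11 mm thick, on it a round stem 19 mm across that ends 60 mm above the underside; 0.2 kg. Starts standing stem up in the catch tray. Origin: centre of the foot's underside; z along the stem
- casting2: dark cast-iron sample shaped like a mushroom upside down: flat disc foot 40 mm across and 11 mm thick, on it a round stem 19 mm across that ends 60 mm above the underside; 0.2 kg. Starts standing stem up in the catch tray. Origin: centre of the foot's underside; z along the stem
- casting3: dark cast-iron sample shaped like a mushroom upside down: flat disc foot 40 mm across and 11 mm thick, on it a round stem 19 mm across that ends 60 mm above the underside; 0.2 kg. Starts standing stem up in the tote, anywhere near its centre line along y, collected earlier. Origin: centre of the foot's underside; z along the stem
- standard: plain brass cylinder 36 mm across, 34 mm tall, no stem: the check standard, standing among the castings in the tray; it stays. Origin: centre of its underside
- tray: grey catch tray fixed on the bench, 140 (x) by 352 (y) mm, walls 4 mm thick, 18 mm high, floor 4 mm above the origin (centre of its underside). The machine's aluminium chute (100 mm wide) joins its +y end and climbs away along y at 20 degrees from 24 mm height. Castings and standard stand in a row along the tray's y, 64 to 136 mm apart, up to 12 mm off its centre line
- tote: blue open tote, loose, 0.8 kg, 170 (x) by 240 (y) mm outside, walls 5 mm thick and 36 mm high, with one casting in it. Origin: centre of its underside
- tote_floor (a point): centre of the tote's inner floor, 5 mm above its underside; x and y along its sides (inside 160 by 230 mm), z up
- plunger_top (a point): centre of the top face of the green plunger head, a disc 40 mm across and 10 mm thick on a steel stem over a white pedestal (70 by 90 mm, 50 mm high); the face is 90 mm above the bench at rest and moves down with the plunger
- plunger (a joint): travel of the green plunger in m: 0 at rest, 0.014 at its stop; it springs back, and takes about 3 N to start and 9 N at the stop
- bottle: white bottle with cap, 52 mm across, 115 mm tall, a bystander. Origin: centre of its underside
- jar: low white jar, 60 mm across, 50 mm tall, a bystander. Origin: centre of its underside
- ref_a: polished steel cylinder 38 mm across, 38 mm tall, standing on the bench, a bystander. Origin: centre of its underside
- ref_b: polished steel cylinder 38 mm across, 38 mm tall, standing on the bench, a bystander. Origin: centre of its underside
- brush: hand brush lying on the bench beyond the tote, a bystander. Origin: near its middle, on the bench
There are look-alikes about, which are no part of the job. What is shaped like the standard but orange or red is not meant. Leave any orange look-alike of the casting1 alone.

How it is judged:
On the way, in this order (a step that is already met when the one before it is completed fails the run):
1. all three castings stand stem up on the floor of the tote, let go and at rest (x of casting1 in the frame of tote_floor between -0.062 and 0.062 m and y of casting1 in the frame of tote_floor between -0.097 and 0.097 m and z of each of casting1, casting2, casting3 in the frame of tote_floor below 0.006 m and angle between each of casting1, casting2, casting3's own z axis and vertical below 0.15 rad and linear speed of each of casting1, casting2, casting3 below 0.03 m/s and contact force between each of casting1, casting2, casting3 and the fingers below 0.1 N and x of casting2 in the frame of tote_floor between -0.062 and 0.062 m and y of casting2 in the frame of tote_floor between -0.097 and 0.097 m and x of casting3 in the frame of tote_floor between -0.062 and 0.062 m and y of casting3 in the frame of tote_floor between -0.097 and 0.097 m), for 0.2 s.
2. the green plunger is held down at its stop (beyond 12.5 of its 14 mm) for 0.2 s (value of joint plunger above 0.0125 m), for 0.2 s.
At the end, for the whole second after the job is handed in: All three castings stand on the tote floor (foot within 6 mm of it, stem within 0.15 rad of vertical, foot centre within 62 mm in x and 97 mm in y of the floor centre), let go, under 0.03 m/s; the brass standard upright within 20 mm of its start; the plunger back up (under 3 mm) (all of step 1 and value of joint plunger below 0.003 m and angle between standard's own z axis and vertical below 0.1 rad and distance of standard from where it was at the start of the episode below 0.02 m); the robot touches nothing.
It fails at once if a casting is dropped or slammed into the tote: it moves faster than 0.7 m/s within 40 mm of its floor ((x of casting1 in the frame of tote_floor between -0.08 and 0.08 m and y of casting1 in the frame of tote_floor between -0.115 and 0.115 m and z of casting1 in the frame of tote_floor below 0.04 m and linear speed of casting1 above 0.7 m/s) or (x of casting2 in the frame of tote_floor between -0.08 and 0.08 m and y of casting2 in the frame of tote_floor between -0.115 and 0.115 m and z of casting2 in the frame of tote_floor below 0.04 m and linear speed of casting2 above 0.7 m/s) or (x of casting3 in the frame of tote_floor between -0.08 and 0.08 m and y of casting3 in the frame of tote_floor between -0.115 and 0.115 m and z of casting3 in the frame of tote_floor below 0.04 m and linear speed of casting3 above 0.7 m/s)).
It fails at once if the brass check standard is moved more than 20 mm or tipped over (distance of standard from where it was at the start of the episode above 0.02 m or angle between standard's own z axis and vertical above 0.5 rad).
It fails at once if the tote is pushed more than 40 mm (distance of tote from where it was at the start of the episode above 0.04 m).
It fails at once if the bottle, the jar, a steel cylinder or the brush is moved more than 30 mm (distance of any of bottle, jar, ref_a, ref_b, brush from where it was at the start of the episode above 0.03 m).
It also fails if it takes over 67 s, if anything falls off the work surface, if the arm or the gripper's body presses on something with over 40 N, if the wrist force passes 120 N, or if a joint passes its speed limit or range.

## Working session

There is one attempt and no reset: what is moved stays moved. The work goes in short steps, Python scripts to look and compute and a tool call to move; the robot and the scene stay as the last step left them, time stands still between calls to the robot, and variables do not carry over. Pictures are saved under pics/ and viewed, at most 10 in all, crops included, and the job is handed in when it is done.

Besides the shell and the picture viewer there is one more tool, called after "Call:" by a JSON object that holds its "api" and its "payload", one argument or row to a line. carry_out: Moves the arm, as the interface text tells. Shift numbers are shares of 0.025 m and turn numbers shares of 0.1 rad, none past 1 either way. Its arguments: {"type":"object","properties":{"commands":{"type":"array"},"squeeze":{"type":"number"}},"required":["commands"]}

```bash
mkdir -p pics; cat > h.py <<'E'
from cell import arm
import numpy as np, cv2
def grab(n):
    im=arm.get_image(n); return im
def save(im,f): cv2.imwrite(f,im["pixels"][:,:,::-1])
def cloud(im):
    z=im["range_z"]; v,u=np.mgrid[:z.shape[0],:z.shape[1]]
    K=im["mtx"]; c=np.stack([(u-K[0,2])/K[0,0]*z,(v-K[1,2])/K[1,1]*z,z],-1)
    return (c-im["t"])@im["R"]   # R^T (c-t)
def ray(im,u,v,h):
    K=im["mtx"]; d=np.array([(u-K[0,2])/K[0,0],(v-K[1,2])/K[1,1],1])@im["R"]
    o=-im["R"].T@im["t"]; return o+d*(h-o[2])/d[2]
E
python3 - <<'E'
from h import *
for n in("top","side"):
    im=grab(n); save(im,f"pics/{n}0.png"); np.savez(f"{n}0.npz",**im)
    print(n,im["mtx"].tolist(),(-im["R"].T@im["t"]).round(3))
print(arm.observe())
E
```

```text
top [[543.3540105829427, 0.0, 277.6235292360401], [0.0, 543.3540105829427, 209.05813295431085], [0.0, 0.0, 1.0]] [ 0.424 -0.023  1.359]
side [[539.1223689316588, 0.0, 282.5031849744983], [0.0, 539.1223689316588, 207.69016208169998], [0.0, 0.0, 1.0]] [ 0.45  -0.964  0.993]
{'clock': 0.1, 'joints': array([-1.26860203,  0.43517265,  0.02497865,  1.5739816 , -0.01161184,
        1.1340168 , -0.0750995 ]), 'dq': array([-0.0014971 , -0.0022333 , -0.0009961 , -0.00315341, -0.00029477,
        0.00052589, -0.00138872]), 'joint_efforts': array([ 3.41998173e-03, -6.69125104e+01,  9.87880714e-01, -3.15146184e+01,
       -6.05789479e-02,  3.73001152e-02,  3.46943023e-05]), 'position': array([0.24601214, 0.57405194, 0.22602098]), 'ee_rot': array([-6.31603651e-01, -3.07727543e+00,  2.23577887e-03]), 'force': array([-0.39971661, -0.21218663,  1.02974335]), 'ft_torque': array([-0.01775582, -0.0110434 , -0.00196368]), 'gripper_force': 0.0, 'width': 0.9988928560378983}
```

View pics/top0.png

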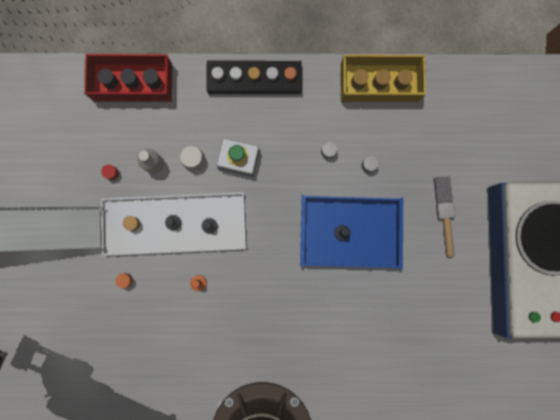

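View pics/side0.png

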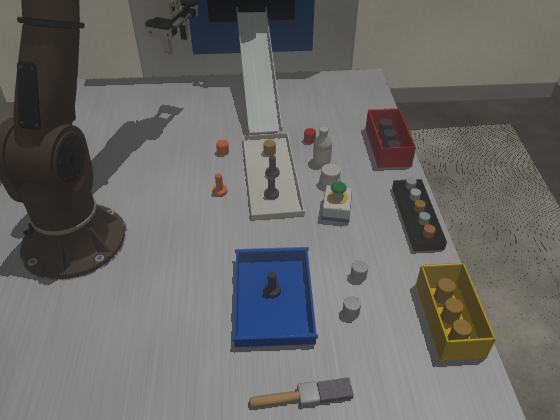

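The top view shows dark castings in the tray at (173,222) and (209,226), the brass standard at (131,223), and the third casting in the tote at (343,232). The plunger head is at (237,153).

These could be mistaken for the targets:
- orange mushroom at (199,283)
- orange cylinder at (124,281)
- red cylinder at (109,172)
- dark parts in the red box at (107–152,78)
- brass parts in the yellow box at (360–405,78)

By the description I choose the two dark castings in the tray, and I'll check them in a close crop.

```bash
cat > m.py <<'E'
from h import *
T=dict(np.load("top0.npz")); S=dict(np.load("side0.npz"))
crop=np.hstack([cv2.resize(T["pixels"][135:300,95:260],(400,400)),cv2.resize(S["pixels"][120:220,230:330],(400,400))])
cv2.imwrite("pics/crop0.png",crop[:,:,::-1])
for n,im,boxes in(("top",T,dict(c1=(160,208,190,238),c2=(196,208,226,242),c3=(328,216,362,250),std=(118,210,145,238),pl=(224,140,250,168),bot=(135,145,162,175),jar=(178,142,206,170),ra=(320,140,340,162),rb=(360,152,381,175))),
  ("side",S,dict(c1=(262,150,285,180),c2=(260,172,285,200),c3=(258,264,290,302),std=(260,136,279,156),pl=(325,178,352,200)))):
    X=cloud(im)
    p=im["pixels"].astype(int); hsv=cv2.cvtColor(im["pixels"],cv2.COLOR_RGB2HSV)
    for k,(a,b,c,d) in boxes.items():
        x=X[b:d,a:c].reshape(-1,3); q=hsv[b:d,a:c].reshape(-1,3)
        if k[0]=='c': m=(q[:,2]<75)&(q[:,1]<150)
        elif k=='std': m=(q[:,1]>90)&(q[:,0]<25)
        elif k=='pl': m=(q[:,0]>50)&(q[:,0]<95)&(q[:,1]>110)
        else: m=x[:,2]>0.025
        x=x[m]; 
        if len(x)==0: print(n,k,'none');continue
        zt=np.percentile(x[:,2],95); t=x[x[:,2]>zt-.005]
        print(n,k,len(x),"ztop %.3f"%zt,"topmid",((t.max(0)+t.min(0))/2).round(3),"mean",t.mean(0).round(3),"ext",(t.max(0)-t.min(0)).round(3), "all mid",((x.max(0)+x.min(0))/2).round(3))
    # tote / tray / floor
    m=(hsv[...,0]>105)&(hsv[...,0]<125)&(hsv[...,1]>150)
    u0,v0,u1,v1=(295,190,410,275) if n=="top" else (228,244,320,350)
    mm=np.zeros_like(m); mm[v0:v1,u0:u1]=m[v0:v1,u0:u1]
    x=X[mm]; w=x[x[:,2]>.03]; f=x[x[:,2]<.012]
    r=cv2.minAreaRect((w[:,:2]*1000).astype(np.float32)); print(n,"tote rim",r,"z",np.median(w[:,2]).round(4),"floor",np.median(f[:,2]).round(4))
E
python3 m.py
```

```text
top c1 154 ztop 0.068 topmid [0.511 0.22  0.067] mean [0.51  0.22  0.066] ext [0.014 0.014 0.008] all mid [0.51  0.218 0.04 ]
top c2 148 ztop 0.068 topmid [0.468 0.058 0.711] mean [0.5   0.128 0.098] ext [0.086 0.163 1.296] all mid [0.47  0.062 0.684]
top c3 169 ztop 0.068 topmid [ 0.484 -0.197  0.068] mean [ 0.484 -0.198  0.067] ext [0.015 0.017 0.009] all mid [ 0.484 -0.197  0.04 ]
top std 144 ztop 0.044 topmid [0.507 0.318 0.043] mean [0.509 0.319 0.042] ext [0.029 0.032 0.009] all mid [0.507 0.319 0.039]
top pl 3 ztop 0.095 topmid [0.681 0.061 0.094] mean [0.681 0.061 0.094] ext [0.001 0.012 0.003] all mid [0.681 0.061 0.091]
top bot 467 ztop 0.118 topmid [0.547 0.13  0.736] mean [0.645 0.256 0.188] ext [0.245 0.306 1.246] all mid [0.554 0.138 0.692]
top jar 426 ztop 0.055 topmid [0.559 0.088 0.704] mean [0.665 0.17  0.07 ] ext [0.27  0.222 1.308] all mid [0.56  0.089 0.692]
top ra 193 ztop 0.043 topmid [ 0.69  -0.165  0.043] mean [ 0.69  -0.166  0.041] ext [0.035 0.035 0.009] all mid [ 0.69  -0.165  0.038]
top rb 197 ztop 0.043 topmid [ 0.654 -0.266  0.044] mean [ 0.653 -0.267  
[... 286 characters left out ...]
 0.104 0.007] all mid [0.509 0.212 0.037]
side c2 281 ztop 0.065 topmid [0.503 0.127 0.065] mean [0.503 0.126 0.064] ext [0.017 0.025 0.009] all mid [0.505 0.164 0.036]
side c3 308 ztop 0.065 topmid [ 0.471 -0.578  0.527] mean [ 0.483 -0.235  0.104] ext [0.043 0.771 0.933] all mid [ 0.477 -0.574  0.498]
side std 69 ztop 0.042 topmid [ 0.487 -0.317  0.515] mean [0.507 0.288 0.06 ] ext [0.073 1.295 0.956] all mid [ 0.487 -0.313  0.513]
side pl 63 ztop 0.093 topmid [0.671 0.056 0.091] mean [0.672 0.057 0.09 ] ext [0.029 0.025 0.008] all mid [0.671 0.056 0.091]
side tote rim ((479.0339050292969, -529.866455078125), (869.6478881835938, 173.20098876953125), 88.65354919433594) z 0.0362 floor 0.0053
```

View pics/crop0.png

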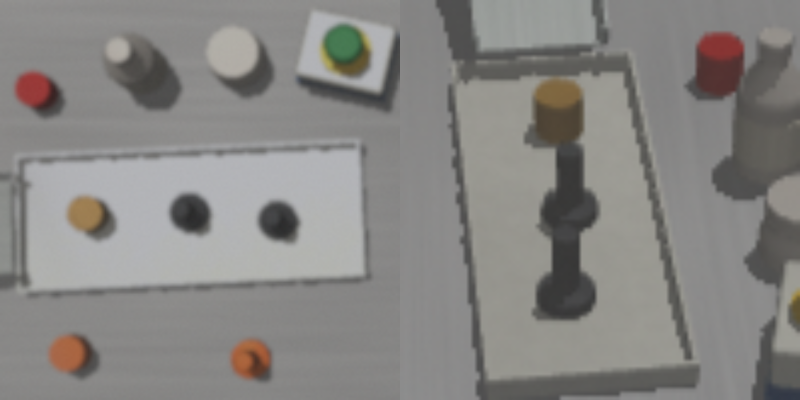

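The crop confirms the choice: two dark mushrooms in the tray, at left-panel (190,210) and (278,218), with the brass cylinder at (87,213). The orange look-alikes are outside the tray. I'll refine the positions using valid ranges only.

```bash
cat > m2.py <<'E'
from h import *
import sys
def run(T,S):
  for n,im in(("top",T),("side",S)):
    X=cloud(im); ok=(im["range_z"]>0)&(X[...,2]<.2); hsv=cv2.cvtColor(im["pixels"],cv2.COLOR_RGB2HSV)
    H,s,v=hsv[...,0],hsv[...,1],hsv[...,2]
    def rep(k,m,lo):
        m=(m&ok&(X[...,2]>lo)).astype(np.uint8)
        N,L,st,_=cv2.connectedComponentsWithStats(m)
        for i in range(1,N):
            if st[i,4]<12: continue
            x=X[L==i]
            if not(.3<x[:,0].mean()<.75 and -.35<x[:,1].mean()<.42): continue
            zt=np.percentile(x[:,2],90); t=x[x[:,2]>zt-.006]
            print(n,k,st[i].tolist(),"zt %.3f"%zt,"topmid",((t.max(0)+t.min(0))/2).round(4),"ext",(t.max(0)-t.min(0)).round(3))
    rep("dark",(v<80)&(s<150),.045)
    rep("darkfoot",(v<80)&(s<150)&(X[...,2]<.022),.009)
    rep("brass",(H<25)&(s>90),.03)
    rep("green",(H>50)&(H<95)&(s>90),.08)
    rep("any",(X[...,2]>.045)&(v>85),.045)
    m=(H>105)&(H<125)&(s>150)&ok&(X[...,2]>.03)&(abs(X[...,1]+.22)<.15)&(abs(X[...,0]-.48)<.1)
    x=X[m]; print(n,"tote",cv2.minAreaRect((x[:,:2]*1000).astype(np.float32)),np.median(x[:,2]))
if __name__=="__main__": run(dict(np.load("top0.npz")),dict(np.load("side0.npz")))
E
python3 m2.py
```

```text
top dark [234, 154, 11, 8, 25] zt 0.091 topmid [0.659  0.0532 0.0887] ext [0.017 0.024 0.007]
top dark [145, 156, 16, 16, 119] zt 0.094 topmid [0.6515 0.2659 0.0983] ext [0.016 0.016 0.02 ]
top dark [166, 218, 8, 8, 52] zt 0.068 topmid [0.5095 0.2205 0.0668] ext [0.017 0.015 0.009]
top dark [203, 221, 9, 8, 55] zt 0.068 topmid [0.5022 0.1313 0.0662] ext [0.017 0.017 0.008]
top dark [340, 229, 9, 8, 54] zt 0.069 topmid [ 0.4838 -0.1974  0.0676] ext [0.015 0.017 0.01 ]
top darkfoot [190, 158, 15, 14, 32] zt 0.021 topmid [0.6556 0.1617 0.0187] ext [0.031 0.034 0.006]
top darkfoot [154, 167, 9, 7, 12] zt 0.020 topmid [0.6409 0.259  0.0185] ext [0.016 0.019 0.006]
top darkfoot [362, 166, 10, 7, 13] zt 0.020 topmid [ 0.6438 -0.2586  0.0175] ext [0.016 0.017 0.006]
top darkfoot [219, 169, 24, 6, 28] zt 0.020 topmid [0.6374 0.0775 0.0177] ext [0.012 0.055 0.007]
top darkfoot [111, 171, 8, 10, 21] zt 0.021 topmid [0.6279 0.3665 0.0185] ext [0.02  0.015 0.007]
top darkfoot [245, 174, 9, 3, 12] zt 0.020 topmid [0.6282 0.0325 0.0182] ext [0.004 0.02  0.005]
top darkfoot [314, 199, 11, 2, 12] zt 
[... 3134 characters left out ...]
s [328, 191, 20, 13, 106] zt 0.054 topmid [0.6718 0.054  0.0523] ext [0.05  0.046 0.009]
side green [332, 182, 14, 10, 105] zt 0.092 topmid [0.6711 0.0547 0.091 ] ext [0.033 0.032 0.01 ]
side any [315, 127, 17, 28, 337] zt 0.112 topmid [0.6593 0.2706 0.1123] ext [0.021 0.031 0.013]
side any [321, 163, 20, 14, 198] zt 0.052 topmid [0.6703 0.17   0.0505] ext [0.05  0.054 0.009]
side any [215, 173, 7, 9, 52] zt 0.062 topmid [0.3623 0.1567 0.0601] ext [0.016 0.021 0.009]
side any [323, 181, 29, 31, 580] zt 0.089 topmid [0.6711 0.0596 0.0894] ext [0.036 0.04  0.013]
side tote ((487.97271728515625, -221.2509002685547), (252.6999053955078, 173.14541625976562), 87.86463928222656) 0.03613448218868006
```

Call:
{"api": "carry_out", "payload": {
  "commands": [
    [0.6,0,0,0,0,0,-0.675],
    [0.6,0,0,0,0,0,-0.675],
    [0.6,0,0,0,0,0,-0.675],
    [0.6,0,0,0,0,0,-0.675],
    [0.6,0,0,0,0,0,-0.675],
    [0.6,0,0,0,0,0,-0.675],
    [0.6,0,0,0,0,0,0],
    [0.6,0,0,0,0,0,0]
  ]
}}

```text
clock: 0.9
position: [0.2462, 0.5743, 0.2264]
ee_rot: [-0.003, -3.141, 0.001]
force: [0.2, -0.2, -0.2]
width: 0.604
gripper_force: 0.0
```

```bash
cat > go.py <<'E'
import sys
from h import *
from scipy.spatial.transform import Rotation as Ro
s=arm.observe(); R=Ro.from_rotvec(s["ee_rot"]).as_matrix()
t=np.array([float(a) for a in sys.argv[1:4]])
print(round(s["clock"],2),s["position"].round(4),"w",s["width"].round(3),"gf",s["gripper_force"],"F",s["force"].round(1),"q",s["joints"].round(2))
Rt=np.diag([-1.,1,-1]); print("shift/25mm",((t-s["position"])@R/.025).round(2),"turn/0.1",(Ro.from_matrix(R.T@Rt).as_rotvec()/.1).round(2))
E
python3 go.py 0.503 0.1275 0.15
```

```text
Traceback (most recent call last):
  File "go.py", line 6, in <module>
    print(round(s["clock"],2),s["position"].round(4),"w",s["width"].round(3),"gf",s["gripper_force"],"F",s["force"].round(1),"q",s["joints"].round(2))
                                                         ^^^^^^^^^^^^^^^^
AttributeError: 'float' object has no attribute 'round'
```

Call:
{"api": "carry_out", "payload": {
  "commands": [
    [0.6,-0.43,-0.75,0.12,0,0,0],
    [0.6,-0.43,-0.75,0.12,0,0,0],
    [0.6,-0.43,-0.75,0.12,0,0,0],
    [0.6,-0.43,-0.75,0.12,0,0,0],
    [0.6,-0.43,-0.75,0.12,0,0,0],
    [0.6,-0.43,-0.75,0.12,0,0,0],
    [0.6,-0.43,-0.75,0.12,0,0,0],
    [0.6,-0.43,-0.75,0.12,0,0,0]
  ]
}}

```text
clock: 1.7
position: [0.3325, 0.4237, 0.2026]
ee_rot: [0.003, 3.142, 0.0]
force: [-0.0, 0.6, -0.1]
width: 0.602
gripper_force: 0.0
```

Call:
{"api": "carry_out", "payload": {
  "commands": [
    [0.6,-0.43,-0.75,0.12,0,0,0],
    [0.6,-0.43,-0.75,0.12,0,0,0],
    [0.6,-0.43,-0.75,0.12,0,0,0],
    [0.6,-0.43,-0.75,0.12,0,0,0],
    [0.6,-0.43,-0.75,0.12,0,0,0],
    [0.6,-0.43,-0.75,0.12,0,0,0],
    [0.6,-0.43,-0.75,0.12,0,0,0],
    [0.6,-0.43,-0.75,0.12,0,0,0]
  ]
}}

```text
clock: 2.5
position: [0.4186, 0.2738, 0.1787]
ee_rot: [0.003, 3.141, 0.0]
force: [0.1, 0.4, 0.3]
width: 0.6
gripper_force: 0.0
```

Call:
{"api": "carry_out", "payload": {
  "commands": [
    [0.6,-0.43,-0.75,0.12,0,0,0],
    [0.6,-0.43,-0.75,0.12,0,0,0],
    [0.6,-0.43,-0.75,0.12,0,0,0],
    [0.6,-0.43,-0.75,0.12,0,0,0],
    [0.6,-0.43,-0.75,0.12,0,0,0],
    [0.6,-0.43,-0.75,0.12,0,0,0],
    [0.6,0,0,0,0,0,0],
    [0.6,0,0,0,0,0,0]
  ]
}}

```text
clock: 3.3
position: [0.4827, 0.162, 0.1607]
ee_rot: [-0.003, -3.141, -0.0]
force: [-0.3, 0.1, 0.0]
width: 0.602
gripper_force: 0.0
```

```bash
sed -i 's/s\["width"\].round(3)/round(float(s["width"]),3)/' go.py; python3 go.py 0.503 0.1275 0.026
```

```text
3.3 [0.4827 0.162  0.1607] w 0.602 gf 0.0 F [-0.3  0.1  0. ] q [-0.5   0.32  0.08  1.94 -0.03  0.88  1.18]
shift/25mm [-0.82 -1.38  5.39] turn/0.1 [ 0.   -0.   -0.02]
```

Call:
{"api": "carry_out", "payload": {
  "commands": [
    [0.6,-0.41,-0.69,0.39,0,0,0],
    [0.6,-0.41,-0.69,0.5,0,0,0],
    [0.6,0,0,0.9,0,0,0],
    [0.6,0,0,0.9,0,0,0],
    [0.6,0,0,0.9,0,0,0],
    [0.6,0,0,0.9,0,0,0],
    [0.6,0,0,0.5,0,0,0],
    [0.6,0,0,0.4,0,0,0]
  ]
}}

```text
clock: 4.1
position: [0.5028, 0.1284, 0.0253]
ee_rot: [0.001, -3.141, -0.0]
force: [0.1, 0.1, 0.6]
width: 0.602
gripper_force: 0.0
```

Call:
{"api": "carry_out", "payload": {
  "commands": [
    [0,0,0,0,0,0,0],
    [0,0,0,0,0,0,0],
    [0,0,0,0,0,0,0],
    [0,0,0,0,0,0,0],
    [0,0,0,0,0,0,0]
  ],
  "squeeze": 25
}}

```text
clock: 4.6
position: [0.5037, 0.1279, 0.0266]
ee_rot: [-0.0, 3.14, 0.001]
force: [0.0, 1.0, 1.1]
width: 0.216
gripper_force: 0.7
```

```bash
python3 - <<'E'
from h import *
im=grab("side"); cv2.imwrite("pics/g1.png",cv2.resize(im["pixels"][90:240,200:400],(800,600))[:,:,::-1])
E
python3 go.py 0.503 0.1275 0.15
```

```text
4.65 [0.5035 0.1279 0.0264] w 0.196 gf 25.002940605045296 F [ 0.6  0.5 -0.3] q [-0.41  0.53  0.07  2.04 -0.07  0.58  1.28]
shift/25mm [ 0.02 -0.01 -4.94] turn/0.1 [0.01 0.01 0.  ]
```

View pics/g1.png

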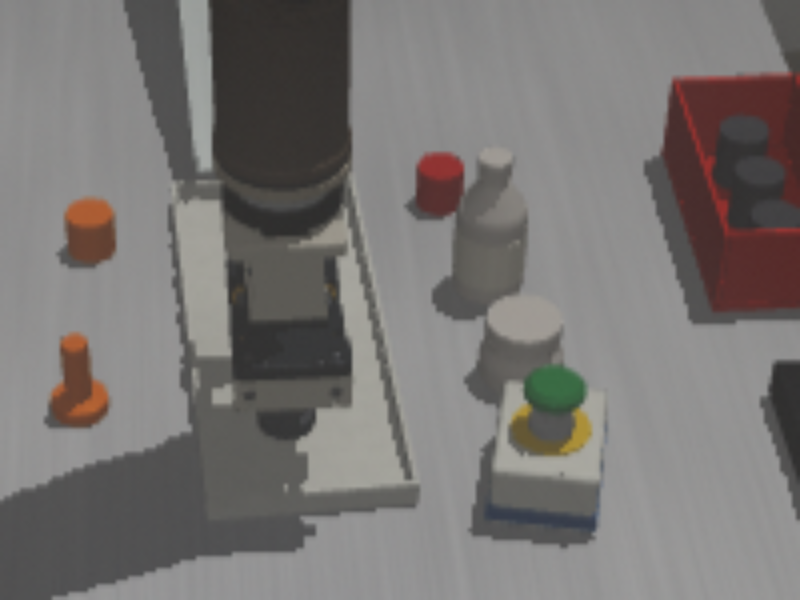

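The gripper has closed on the stem at about 18 mm with 25 N, and the foot is just visible under the fingers at (287,420). Lifting and carrying it to the tote.

Call:
{"api": "carry_out", "payload": {
  "commands": [
    [0,0,0,-0.5,0,0,0],
    [0,0,0,-0.9,0,0,0],
    [0,0,0,-0.9,0,0,0],
    [0,0,0,-0.9,0,0,0],
    [0,0,0,-0.9,0,0,0],
    [0,-0.05,-0.5,-0.5,0,0,0],
    [0,-0.05,-0.7,0,0,0,0],
    [0,-0.05,-0.7,0,0,0,0]
  ]
}}

```text
clock: 5.45
position: [0.507, 0.0785, 0.1417]
ee_rot: [-0.0, 3.141, -0.0]
force: [0.2, 0.4, -2.5]
width: 0.197
gripper_force: 25.0
```

Call:
{"api": "carry_out", "payload": {
  "commands": [
    [0,-0.05,-0.7,0,0,0,0],
    [0,-0.05,-0.7,0,0,0,0],
    [0,-0.05,-0.7,0,0,0,0],
    [0,-0.05,-0.7,0,0,0,0],
    [0,-0.05,-0.7,0,0,0,0],
    [0,-0.05,-0.7,0,0,0,0],
    [0,-0.05,-0.7,0,0,0,0],
    [0,-0.05,-0.7,0,0,0,0]
  ]
}}

```text
clock: 6.25
position: [0.5162, -0.0619, 0.141]
ee_rot: [-0.001, -3.141, 0.001]
force: [1.0, 0.8, -2.4]
width: 0.195
gripper_force: 25.0
```

Call:
{"api": "carry_out", "payload": {
  "commands": [
    [0,-0.05,-0.7,0,0,0,0],
    [0,-0.05,-0.7,0,0,0,0],
    [0,-0.05,-0.7,0,0,0,0],
    [0,-0.05,-0.7,0,0,0,0],
    [0,-0.05,-0.7,0,0,0,0],
    [0,-0.05,-0.7,0,0,0,0],
    [0,-0.05,-0.7,0,0,0,0],
    [0,0,-0.7,0,0,0,0]
  ]
}}

```text
clock: 7.05
position: [0.5248, -0.2017, 0.141]
ee_rot: [-0.001, -3.141, 0.0]
force: [0.3, 0.2, -2.2]
width: 0.195
gripper_force: 25.0
```

```bash
python3 go.py 0.5305 -0.282 0.0274
```

```text
7.05 [ 0.5248 -0.2017  0.141 ] w 0.195 gf 25.0001423197682 F [ 0.3  0.2 -2.2] q [ 0.14  0.42  0.18  1.84 -0.1   0.89  1.94]
shift/25mm [-0.23 -3.21  4.54] turn/0.1 [-0.   -0.01 -0.01]
```

Call:
{"api": "carry_out", "payload": {
  "commands": [
    [0,-0.05,-0.65,0,0,0,0],
    [0,-0.05,-0.65,0,0,0,0],
    [0,-0.05,-0.65,0,0,0,0],
    [0,-0.05,-0.65,0,0,0,0],
    [0,-0.03,-0.61,0,0,0,0],
    [0,0,0,0.8,0,0,0],
    [0,0,0,0.8,0,0,0],
    [0,0,0,0.8,0,0,0]
  ]
}}

```text
clock: 7.85
position: [0.5317, -0.281, 0.0803]
ee_rot: [0.0, 3.141, -0.0]
force: [0.3, 0.5, -1.4]
width: 0.196
gripper_force: 25.0
```

Call:
{"api": "carry_out", "payload": {
  "commands": [
    [0,0,0,0.7,0,0,0],
    [0,0,0,0.5,0,0,0],
    [0,0,0,0.4,0,0,0],
    [0,0,0,0.2,0,0,0],
    [0,0,0,0.15,0,0,0],
    [0,0,0,0,0,0,0]
  ]
}}

```text
clock: 8.45
position: [0.5316, -0.2803, 0.0322]
ee_rot: [-0.0, 3.142, 0.0]
force: [0.4, -0.2, -1.6]
width: 0.193
gripper_force: 25.0
```

```bash
python3 go.py 0.5305 -0.282 0.0274
```

```text
8.45 [ 0.5316 -0.2803  0.0322] w 0.193 gf 24.999627326033078 F [ 0.4 -0.2 -1.6] q [ 0.28  0.62  0.16  1.83 -0.15  0.7   2.1 ]
shift/25mm [ 0.05 -0.07  0.19] turn/0.1 [0. 0. 0.]
```

Call:
{"api": "carry_out", "payload": {
  "commands": [
    [0,0,0,0.08,0,0,0],
    [0,0,0,0.06,0,0,0],
    [0,0,0,0.04,0,0,0],
    [0,0,0,0,0,0,0]
  ]
}}

```text
clock: 8.85
position: [0.5315, -0.2802, 0.0277]
ee_rot: [-0.0, 3.142, 0.0]
force: [0.5, -0.0, -1.4]
width: 0.193
gripper_force: 25.0
```

Call:
{"api": "carry_out", "payload": {
  "commands": [
    [0,0,0,0.04,0,0,0],
    [0,0,0,0,0,0,0]
  ]
}}

```text
clock: 9.05
position: [0.5317, -0.2802, 0.0274]
ee_rot: [-0.0, 3.141, 0.0]
force: [-1.9, 1.6, 5.0]
width: 0.197
gripper_force: 25.0
```

Call:
{"api": "carry_out", "payload": {
  "commands": [
    [0,0,0,0.03,0,0,0],
    [0,0,0,0,0,0,0]
  ]
}}

```text
clock: 9.25
position: [0.5318, -0.2802, 0.0273]
ee_rot: [-0.0, 3.141, 0.0]
force: [-3.3, 2.4, 12.4]
width: 0.193
gripper_force: 25.0
```

The foot is on the tote floor, with the contact force rising to 12 N. I'll open partly and go straight up.

Call:
{"api": "carry_out", "payload": {
  "commands": [
    [0.2,0,0,-0.03,0,0,0],
    [0.4,0,0,0,0,0,0],
    [0.4,0,0,0,0,0,0],
    [0.4,0,0,0,0,0,0],
    [0.4,0,0,-0.5,0,0,0],
    [0.4,0,0,-0.8,0,0,0],
    [0.4,0,0,-0.8,0,0,0],
    [0.4,0,0,-0.8,0,0,0]
  ]
}}

```text
clock: 10.05
position: [0.5316, -0.2804, 0.1008]
ee_rot: [-0.0, 3.141, -0.0]
force: [-0.5, 0.1, 1.1]
width: 0.399
gripper_force: 0.0
```

Call:
{"api": "carry_out", "payload": {
  "commands": [
    [0.6,0,0,-0.8,0,0,0],
    [0.6,0,0.5,-0.8,0,0,0],
    [0.6,0,0.8,0,0,0,0],
    [0.6,0,0.8,0,0,0,0],
    [0.6,0,0.8,0,0,0,0],
    [0.6,0,0.8,0,0,0,0],
    [0.6,0,0.8,0,0,0,0],
    [0.6,0,0.8,0,0,0,0]
  ]
}}

```text
clock: 10.85
position: [0.5316, -0.147, 0.1402]
ee_rot: [0.0, 3.141, -0.0]
force: [-0.1, 0.0, -0.4]
width: 0.601
gripper_force: 0.0
```

Call:
{"api": "carry_out", "payload": {
  "commands": [
    [0.6,0,0.8,0,0,0,0],
    [0.6,0,0.8,0,0,0,0],
    [0.6,0,0.8,0,0,0,0],
    [0.6,0,0.8,0,0,0,0],
    [0.6,0,0.8,0,0,0,0],
    [0.6,0,0.8,0,0,0,0],
    [0.6,0,0.8,0,0,0,0],
    [0.6,0,0.8,0,0,0,0]
  ]
}}

```text
clock: 11.65
position: [0.5316, 0.013, 0.1402]
ee_rot: [0.0, 3.141, 0.0]
force: [0.4, 1.1, 0.3]
width: 0.603
gripper_force: 0.0
```

Call:
{"api": "carry_out", "payload": {
  "commands": [
    [0.6,0,0.8,0,0,0,0],
    [0.6,0,0.8,0,0,0,0],
    [0.6,0,0.8,0,0,0,0],
    [0.6,0,0.8,0,0,0,0],
    [0.6,0,0.8,0,0,0,0],
    [0.6,0,0.8,0,0,0,0],
    [0.6,0,0.8,0,0,0,0],
    [0.6,0,0.6,0,0,0,0]
  ]
}}

```text
clock: 12.45
position: [0.5316, 0.1687, 0.1401]
ee_rot: [-0.001, 3.141, 0.001]
force: [-0.9, 0.7, 0.3]
width: 0.603
gripper_force: 0.0
```

```bash
python3 - <<'E'
import m2
from h import *
T,S=grab("top"),grab("side")
import io,contextlib
f=io.StringIO()
with contextlib.redirect_stdout(f): m2.run(T,S)
print("\n".join(l for l in f.getvalue().split("\n") if "dark " in l or "darkfoot" in l and "0.4" in l or "tote" in l))
E
python3 go.py 0.511 0.217 0.026
```

```text
top dark [373, 209, 9, 9, 52] zt 0.070 topmid [ 0.5304 -0.2765  0.068 ] ext [0.017 0.016 0.007]
top dark [340, 229, 9, 8, 50] zt 0.070 topmid [ 0.4838 -0.1971  0.0681] ext [0.014 0.017 0.009]
top darkfoot [339, 227, 8, 4, 17] zt 0.021 topmid [ 0.4947 -0.1989  0.0189] ext [0.008 0.017 0.005]
top darkfoot [336, 232, 13, 8, 41] zt 0.021 topmid [ 0.4774 -0.1975  0.0187] ext [0.017 0.029 0.006]
top tote ((486.1195373535156, -219.55502319335938), (242.23509216308594, 165.8350372314453), 88.5126724243164) 0.03686373069451625
side dark [269, 155, 7, 10, 56] zt 0.065 topmid [0.5112 0.2153 0.0634] ext [0.017 0.024 0.007]
side dark [331, 187, 13, 8, 29] zt 0.086 topmid [0.6662 0.0465 0.0839] ext [0.028 0.018 0.006]
side dark [268, 272, 8, 11, 78] zt 0.067 topmid [ 0.4848 -0.2021  0.0655] ext [0.016 0.019 0.009]
side dark [292, 300, 8, 12, 83] zt 0.067 topmid [ 0.5305 -0.282   0.0649] ext [0.015 0.017 0.008]
side darkfoot [264, 283, 17, 14, 153] zt 0.019 topmid [ 0.4852 -0.2026  0.0174] ext [0.037 0.038 0.008]
side tote ((486.3221435546875, -221.51580810546875), (251.5741424560547, 173.25396728515625), 88.63004302978516) 0.035970488640215674
12.55 [0.5314 0.1698 0.1397] w 0.599 gf 0.0 F [-0.  -0.6 -0.4] q [-0.48  0.41  0.11  1.85 -0.06  0.88  1.22]
shift/25mm [0.81 1.89 4.55] turn/0.1 [0.01 0.01 0.03]
```

The first casting stands where intended, its top at 65 mm by the side view. The tote and casting3 haven't moved. Next is casting1.

Call:
{"api": "carry_out", "payload": {
  "commands": [
    [0.6,0.27,0.63,0,0,0,0],
    [0.6,0.27,0.63,0,0,0,0],
    [0.6,0.27,0.63,0.4,0,0,0],
    [0.6,0,0,0.9,0,0,0],
    [0.6,0,0,0.9,0,0,0],
    [0.6,0,0,0.9,0,0,0],
    [0.6,0,0,0.9,0,0,0],
    [0.6,0,0,0.5,0,0,0]
  ]
}}

```text
clock: 13.35
position: [0.5108, 0.2128, 0.0254]
ee_rot: [-0.002, -3.14, 0.003]
force: [-0.2, 0.1, -0.1]
width: 0.6
gripper_force: 0.0
```

Call:
{"api": "carry_out", "payload": {
  "commands": [
    [0.6,0,0,0,0,0,0],
    [0,0,0,0,0,0,0],
    [0,0,0,0,0,0,0],
    [0,0,0,0,0,0,0],
    [0,0,0,0,0,0,0],
    [0,0,0,0,0,0,0],
    [0,0,0,0,0,0,0]
  ]
}}

```text
clock: 14.05
position: [0.5116, 0.2153, 0.0272]
ee_rot: [-0.001, 3.141, 0.002]
force: [-0.0, 1.9, 2.5]
width: 0.199
gripper_force: 25.0
```

Call:
{"api": "carry_out", "payload": {
  "commands": [
    [0,0,0,-0.5,0,0,0],
    [0,0,0,-0.9,0,0,0],
    [0,0,0,-0.9,0,0,0],
    [0,0,0,-0.9,0,0,0],
    [0,0,0,-0.9,0,0,0],
    [0,0.1,-0.5,-0.5,0,0,0],
    [0,0.1,-0.75,0,0,0,0],
    [0,0.1,-0.75,0,0,0,0]
  ]
}}

```text
clock: 14.85
position: [0.5028, 0.1619, 0.1413]
ee_rot: [-0.001, -3.141, 0.002]
force: [-0.7, -0.2, -3.4]
width: 0.201
gripper_force: 25.0
```

```bash
python3 go.py 0.4455 -0.279 0.0274
```

```text
14.85 [0.5028 0.1619 0.1413] w 0.201 gf 25.00001237494871 F [-0.7 -0.2 -3.4] q [-0.5   0.37  0.11  1.92 -0.05  0.86  1.21]
shift/25mm [  2.28 -17.63   4.58] turn/0.1 [-0.01 -0.01 -0.  ]
```

Call:
{"api": "carry_out", "payload": {
  "commands": [
    [0,0.1,-0.75,0,0,0,0],
    [0,0.1,-0.75,0,0,0,0],
    [0,0.1,-0.75,0,0,0,0],
    [0,0.1,-0.75,0,0,0,0],
    [0,0.1,-0.75,0,0,0,0],
    [0,0.1,-0.75,0,0,0,0],
    [0,0.1,-0.75,0,0,0,0],
    [0,0.1,-0.75,0,0,0,0]
  ]
}}

```text
clock: 15.65
position: [0.4817, 0.0116, 0.1406]
ee_rot: [-0.003, -3.139, 0.002]
force: [-0.1, -0.4, -1.5]
width: 0.199
gripper_force: 25.0
```

Call:
{"api": "carry_out", "payload": {
  "commands": [
    [0,0.1,-0.75,0,0,0,0],
    [0,0.1,-0.75,0,0,0,0],
    [0,0.1,-0.75,0,0,0,0],
    [0,0.1,-0.75,0,0,0,0],
    [0,0.1,-0.75,0,0,0,0],
    [0,0.1,-0.75,0,0,0,0],
    [0,0.1,-0.75,0,0,0,0],
    [0,0.1,-0.75,0,0,0,0]
  ]
}}

```text
clock: 16.45
position: [0.4611, -0.1377, 0.1406]
ee_rot: [-0.003, -3.139, 0.0]
force: [-0.4, -0.3, -2.9]
width: 0.196
gripper_force: 25.0
```

Call:
{"api": "carry_out", "payload": {
  "commands": [
    [0,0.1,-0.75,0,0,0,0],
    [0,0.1,-0.75,0,0,0,0],
    [0,0.1,-0.75,0,0,0,0],
    [0,0.1,-0.75,0,0,0,0],
    [0,0.1,-0.75,0,0,0,0],
    [0,0.1,-0.75,0,0,0,0],
    [0,0.1,-0.75,0,0,0,0],
    [0,0,0,0,0,0,0]
  ]
}}

```text
clock: 17.25
position: [0.4428, -0.2705, 0.1407]
ee_rot: [-0.009, -3.139, 0.002]
force: [-0.5, -0.2, -2.7]
width: 0.197
gripper_force: 25.0
```

```bash
python3 go.py 0.4455 -0.279 0.0274
```

```text
17.25 [ 0.4428 -0.2705  0.1407] w 0.197 gf 24.99909502454102 F [-0.5 -0.2 -2.7] q [ 0.25  0.36  0.25  1.95 -0.11  0.85  2.13]
shift/25mm [-0.12 -0.33  4.53] turn/0.1 [-0.01 -0.03 -0.05]
```

Call:
{"api": "carry_out", "payload": {
  "commands": [
    [0,-0.1,-0.33,0.4,0,0,0],
    [0,0,0,0.8,0,0,0],
    [0,0,0,0.8,0,0,0],
    [0,0,0,0.8,0,0,0],
    [0,0,0,0.7,0,0,0],
    [0,0,0,0.4,0,0,0],
    [0,0,0,0.3,0,0,0],
    [0,0,0,0.1,0,0,0]
  ]
}}

```text
clock: 18.05
position: [0.4483, -0.2748, 0.0334]
ee_rot: [0.0, -3.141, -0.001]
force: [-0.2, -0.1, -2.4]
width: 0.198
gripper_force: 25.0
```

Call:
{"api": "carry_out", "payload": {
  "commands": [
    [0,0,0,0.05,0,0,0],
    [0,0,0,0,0,0,0]
  ]
}}

```text
clock: 18.25
position: [0.4491, -0.2751, 0.0333]
ee_rot: [-0.0, 3.141, -0.0]
force: [-0.7, 0.1, -1.8]
width: 0.197
gripper_force: 25.0
```

Call:
{"api": "carry_out", "payload": {
  "commands": [
    [0,0,0,0.08,0,0,0],
    [0,0,0,0.06,0,0,0],
    [0,0,0,0.03,0,0,0],
    [0,0,0,0,0,0,0]
  ]
}}

```text
clock: 18.65
position: [0.4487, -0.2749, 0.0287]
ee_rot: [0.0, -3.142, -0.0]
force: [0.5, -0.6, -1.7]
width: 0.198
gripper_force: 25.0
```

Call:
{"api": "carry_out", "payload": {
  "commands": [
    [0,0,0,0.03,0,0,0],
    [0,0,0,0,0,0,0]
  ]
}}

```text
clock: 18.85
position: [0.4489, -0.275, 0.0282]
ee_rot: [-0.0, 3.141, 0.0]
force: [0.0, 0.7, 2.3]
width: 0.198
gripper_force: 25.0
```

Call:
{"api": "carry_out", "payload": {
  "commands": [
    [0,0,0,0.02,0,0,0],
    [0,0,0,0,0,0,0],
    [0.2,0,0,0,0,0,0],
    [0.4,0,0,0,0,0,0],
    [0.4,0,0,0,0,0,0],
    [0.4,0,0,0,0,0,0],
    [0.4,0,0,-0.4,0,0,0],
    [0.4,0,0,-0.8,0,0,0]
  ]
}}

```text
clock: 19.65
position: [0.4479, -0.2746, 0.0572]
ee_rot: [0.0, -3.139, -0.002]
force: [0.7, -0.2, 1.0]
width: 0.402
gripper_force: 0.0
```

Call:
{"api": "carry_out", "payload": {
  "commands": [
    [0.4,0,0,-0.8,0,0,0],
    [0.4,0,0,-0.8,0,0,0],
    [0.4,0,0,-0.8,0,0,0],
    [0.4,0,0,-0.8,0,0,0],
    [0.2,-0.6,0.7,-0.5,0,0,0],
    [0,-0.6,0.7,0,0,0,0],
    [0,-0.6,0.7,0,0,0,0],
    [0,-0.6,0.7,0,0,0,0]
  ]
}}

```text
clock: 20.45
position: [0.5093, -0.2044, 0.1509]
ee_rot: [0.0, 3.141, -0.0]
force: [0.0, -0.5, -0.2]
width: 0.103
gripper_force: 0.0
```

Call:
{"api": "carry_out", "payload": {
  "commands": [
    [0,-0.6,0.7,0,0,0,0],
    [0,-0.6,0.7,0,0,0,0],
    [0,-0.6,0.7,0,0,0,0],
    [0,-0.6,0.7,0,0,0,0],
    [0,-0.6,0.7,0,0,0,0],
    [0,-0.6,0.7,0,0,0,0],
    [0,-0.6,0.7,0,0,0,0],
    [0,-0.6,0.7,0,0,0,0]
  ]
}}

```text
clock: 21.25
position: [0.6292, -0.0643, 0.1507]
ee_rot: [-0.0, 3.141, -0.0]
force: [-0.1, 0.4, 0.6]
width: -0.001
gripper_force: 0.0
```

```bash
cat > chk.py <<'E'
import m2,io,contextlib,sys
from h import *
T,S=grab("top"),grab("side")
f=io.StringIO()
with contextlib.redirect_stdout(f): m2.run(T,S)
print("\n".join(l for l in f.getvalue().split("\n") if "dark " in l or "brass" in l and "[0.5" in l or "tote" in l or "green" in l))
o=np.zeros((600,800,3),np.uint8); o[:300,:400]=cv2.resize(T["pixels"],(400,300)); o[:300,400:]=cv2.resize(T["pixels"][190:275,295:410],(400,300)); o[300:,:400]=cv2.resize(S["pixels"],(400,300)); o[300:,400:]=cv2.resize(S["pixels"][240:350,225:370],(400,300))
cv2.imwrite(sys.argv[1],o[:,:,::-1])
E
python3 chk.py pics/c1.png; python3 go.py 0.671 0.0585 0.12
```

```text
top dark [373, 209, 9, 9, 53] zt 0.068 topmid [ 0.5305 -0.2771  0.068 ] ext [0.017 0.017 0.012]
top dark [340, 229, 9, 8, 54] zt 0.069 topmid [ 0.4839 -0.1975  0.0672] ext [0.015 0.017 0.008]
top dark [372, 244, 8, 8, 55] zt 0.068 topmid [ 0.4469 -0.2722  0.0662] ext [0.017 0.015 0.007]
top brass [124, 217, 14, 13, 141] zt 0.043 topmid [0.5075 0.3189 0.0413] ext [0.029 0.031 0.009]
top green [229, 146, 16, 14, 160] zt 0.094 topmid [0.6709 0.0592 0.0929] ext [0.032 0.035 0.01 ]
top tote ((485.7778625488281, -245.37551879882812), (190.33741760253906, 164.6352996826172), 88.78385925292969) 0.03663498074160444
side dark [268, 271, 8, 13, 89] zt 0.066 topmid [ 0.4847 -0.2017  0.0648] ext [0.016 0.018 0.009]
side dark [252, 301, 9, 12, 86] zt 0.067 topmid [ 0.4476 -0.2779  0.0647] ext [0.017 0.016 0.008]
side dark [292, 300, 8, 12, 83] zt 0.066 topmid [ 0.5304 -0.2827  0.0647] ext [0.015 0.018 0.008]
side brass [264, 140, 11, 8, 68] zt 0.041 topmid [0.5084 0.3169 0.0388] ext [0.03  0.035 0.008]
side tote ((488.0752868652344, -222.49656677246094), (250.33905029296875, 173.7722930908203), 87.84992218017578) 0.03600066235380961
21.35 [ 0.6305 -0.0611  0.1504] w 0.004 gf 0.0 F [-0.5  0.6  1.1] q [-0.12  0.52  0.2   1.66 -0.12  0.98  1.7 ]
shift/25mm [-1.64  4.77  1.23] turn/0.1 [0.02 0.01 0.05]
```

View pics/c1.png

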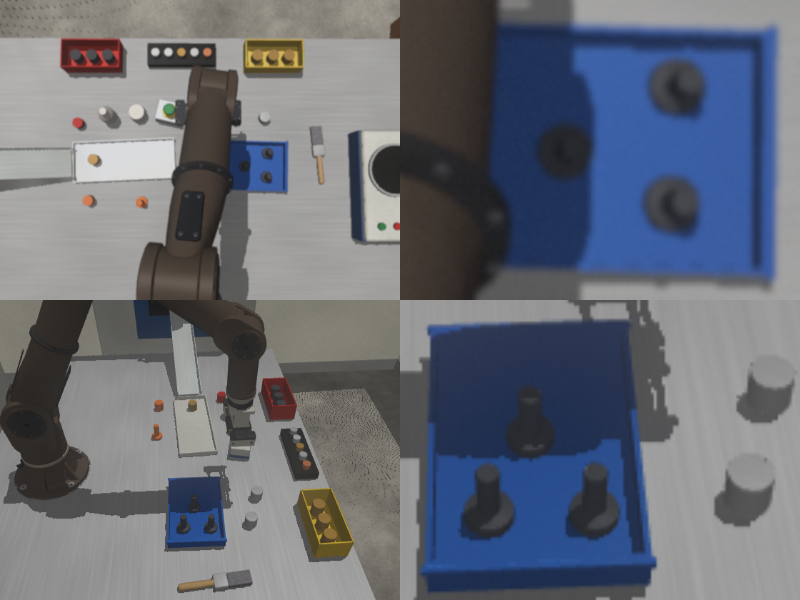

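All three castings stand in the tote, at bottom-right panel (530,420), (487,500) and (593,500). The brass standard is still in the tray at top-left panel (93,159). Now the plunger, with the fingers shut.

Call:
{"api": "carry_out", "payload": {
  "commands": [
    [0,-0.3,0.8,0,0,0,0],
    [0,-0.3,0.8,0,0,0,0],
    [0,-0.3,0.8,0,0,0,0],
    [0,-0.3,0.8,0,0,0,0],
    [0,-0.3,0.8,0.4,0,0,0],
    [0,-0.1,0.7,0.4,0,0,0],
    [0,0,0,0.4,0,0,0],
    [0,0,0,0,0,0,0]
  ]
}}

```text
clock: 22.15
position: [0.667, 0.052, 0.1176]
ee_rot: [0.001, -3.138, 0.002]
force: [0.4, -0.3, -0.7]
width: 0.004
gripper_force: 0.0
```

```bash
python3 go.py 0.671 0.058 0.0765
```

```text
22.15 [0.667  0.052  0.1176] w 0.004 gf 0.0 F [ 0.4 -0.3 -0.7] q [-0.28  0.61  0.19  1.58 -0.13  0.97  1.52]
shift/25mm [-0.17  0.24  1.64] turn/0.1 [-0.01 -0.04  0.01]
```

Call:
{"api": "carry_out", "payload": {
  "commands": [
    [0,-0.17,0.24,0.2,0,0,0],
    [0,0,0,0.4,0,0,0],
    [0,0,0,0.3,0,0,0],
    [0,0,0,0.2,0,0,0],
    [0,0,0,0.15,0,0,0],
    [0,0,0,0.15,0,0,0],
    [0,0,0,0.1,0,0,0],
    [0,0,0,0,0,0,0]
  ]
}}

```text
clock: 22.95
position: [0.6726, 0.058, 0.0825]
ee_rot: [-0.0, -3.141, 0.001]
force: [-3.9, -1.5, 6.5]
width: 0.004
gripper_force: 3.0
```

Call:
{"api": "carry_out", "payload": {
  "commands": [
    [0,0,0,0.05,0,0,0],
    [0,0,0,0.05,0,0,0],
    [0,0,0,0,0,0,0]
  ]
}}

```text
clock: 23.25
position: [0.6727, 0.058, 0.0804]
ee_rot: [-0.0, -3.141, 0.001]
force: [-3.9, -0.6, 6.1]
width: 0.004
gripper_force: 3.4
```

Call:
{"api": "carry_out", "payload": {
  "commands": [
    [0,0,0,0.08,0,0,0],
    [0,0,0,0.08,0,0,0],
    [0,0,0,0,0,0,0]
  ]
}}

```text
clock: 23.55
position: [0.6728, 0.058, 0.0766]
ee_rot: [-0.0, -3.141, 0.0]
force: [-4.6, -2.0, 8.4]
width: 0.006
gripper_force: 4.2
```

Call:
{"api": "carry_out", "payload": {
  "commands": [
    [0,0,0,0.05,0,0,0],
    [0,0,0,0.03,0,0,0],
    [0,0,0,0,0,0,0]
  ]
}}

```text
clock: 23.85
position: [0.6729, 0.058, 0.0762]
ee_rot: [0.001, 3.141, 0.0]
force: [-10.8, -1.1, 21.1]
width: 0.006
gripper_force: 10.4
```

The force has jumped to 21 N, so the plunger is on its stop. I'll hold it there and then release.

Call:
{"api": "carry_out", "payload": {
  "commands": [
    [0,0,0,0,0,0,0],
    [0,0,0,0,0,0,0],
    [0,0,0,0,0,0,0],
    [0,0,0,0,0,0,0],
    [0,0,0,0,0,0,0],
    [0,0,0,-0.3,0,0,0],
    [0,0,0,-0.5,0,0,0],
    [0,0,0,-0.8,0,0,0]
  ]
}}

```text
clock: 24.65
position: [0.6725, 0.0587, 0.1137]
ee_rot: [0.0, -3.14, 0.0]
force: [0.1, -0.2, -0.1]
width: 0.005
gripper_force: 0.0
```

Call:
{"api": "carry_out", "payload": {
  "commands": [
    [0,0,0,-0.8,0,0,0],
    [0,0,0,-0.8,0,0,0],
    [0,0,0,-0.8,0,0,0],
    [0,0.5,0.3,-0.5,0,0,0],
    [0,0.5,0.3,0,0,0,0],
    [0,0.5,0.3,0,0,0,0],
    [0,0,0,0,0,0,0],
    [0,0,0,0,0,0,0]
  ]
}}

```text
clock: 25.45
position: [0.6352, 0.0816, 0.1866]
ee_rot: [-0.002, 3.141, 0.0]
force: [0.3, 0.1, -1.0]
width: 0.003
gripper_force: 0.0
```

```bash
python3 chk.py pics/c2.png; python3 go.py 0.671 0.058 0.15
```

```text
top dark [373, 209, 9, 9, 34] zt 0.069 topmid [ 0.5303 -0.2781  0.0678] ext [0.017 0.014 0.01 ]
top dark [340, 229, 9, 8, 29] zt 0.067 topmid [ 0.4839 -0.1975  0.0653] ext [0.014 0.017 0.007]
top dark [371, 244, 9, 8, 37] zt 0.068 topmid [ 0.4457 -0.2718  0.067 ] ext [0.014 0.015 0.009]
top brass [124, 217, 14, 13, 141] zt 0.043 topmid [0.5074 0.3193 0.0413] ext [0.03  0.032 0.01 ]
top tote ((485.44989013671875, -218.9650115966797), (242.95346069335938, 166.28262329101562), 88.92449951171875) 0.03697414211820229
side dark [331, 187, 13, 8, 29] zt 0.086 topmid [0.666  0.0465 0.0852] ext [0.029 0.018 0.01 ]
side dark [268, 272, 8, 12, 80] zt 0.067 topmid [ 0.4847 -0.2024  0.0651] ext [0.016 0.017 0.009]
side dark [252, 301, 9, 12, 88] zt 0.067 topmid [ 0.4476 -0.2771  0.0645] ext [0.017 0.016 0.007]
side dark [292, 300, 8, 13, 84] zt 0.066 topmid [ 0.5306 -0.2816  0.0644] ext [0.016 0.018 0.007]
side brass [264, 140, 11, 8, 68] zt 0.041 topmid [0.5082 0.3174 0.0389] ext [0.03  0.039 0.009]
side green [331, 182, 15, 10, 111] zt 0.092 topmid [0.6712 0.0553 0.09  ] ext [0.034 0.033 0.008]
side tote ((486.1502990722656, -219.9227294921875), (254.01959228515625, 173.2697296142578), 88.70563507080078) 0.035966890814644555
25.55 [0.6358 0.0807 0.1865] w 0.001 gf 0.0 F [0.3 0.6 0.7] q [-0.35  0.49  0.2   1.59 -0.11  1.06  1.46]
shift/25mm [-1.41 -0.91  1.46] turn/0.1 [-0.  0. -0.]
```

View pics/c2.png

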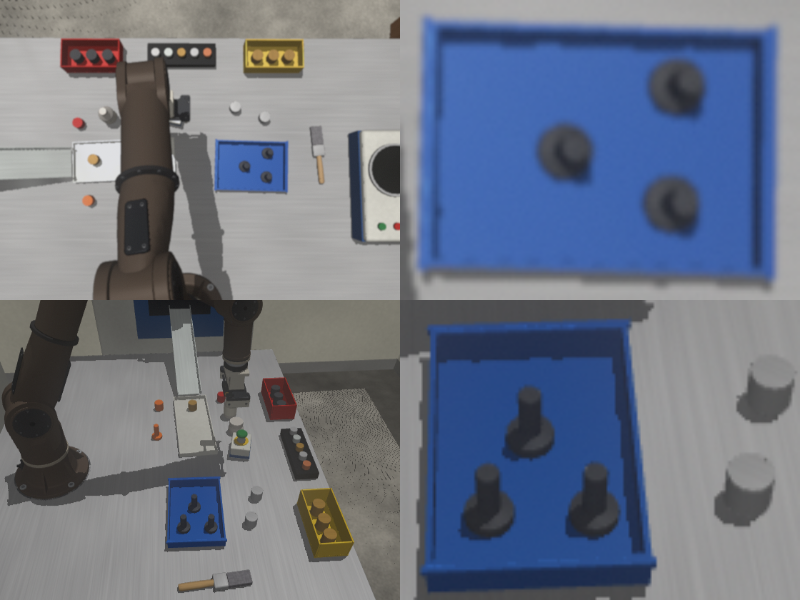

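The three castings stand in the tote at bottom-right panel (530,420), (487,500) and (593,500). The brass standard hasn't moved, the plunger is back at 90 mm and the arm is clear, so I'm handing in.

```bash
python3 -c "
from cell import arm
print(arm.sign_off())"
```

```text
the job is handed in; nothing more can be done
None
```

I handed the job in at about 26 s: all three castings stand in the tote, the brass standard is where it started, and the plunger was pressed to its stop, held and sprang back; sign-off gave no verdict.

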